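Lock off the heating isolator

ROBOT

A 7-joint arm with a two-finger parallel gripper is mounted at the origin on the work surface. World frame = base frame: x ahead of the robot, y to its left, z up, the work surface at z = 0. Lengths are in m, angles in rad, forces in N, time in s.
With the tool pointing down it reaches from about 0.4 to 0.9 m from the base axis. Payload 5.5 kg.
Tool frame: the origin (TCP) lies midway between the tips of the shut fingers; the grasp point (between the pads) lies 19 mm behind it (manip.grip_depth is the distance from the TCP to the grasp point, in m); z points along the fingers, x is the direction in which the jaws open and shut, and the axes are right-handed (so a half turn about z gives the same grasp; the last joint's range is limited). The gripper opens to 92 mm and grips with 3 to 60 N. Pads are 19 mm wide; open, the fingers measure 130 mm over their backs; the gripper's body (75 mm by 190 mm) begins 47 mm behind the grasp point.
Start: joints at [1.526, 0.501, -0.427, 1.55, 0.221, 1.138, -0.21], TCP at [0.197, -0.619, 0.227] pointing down, gripper open.
Joint ranges: [-2.88, 2.88], [-0.31, 2.03], [-1.54, 1.56], [0.2, 2.42], [-1.41, 4.55], [0.19, 2.02], [-2.57, 2.57]. Speed limits (rad/s): [2.57, 2.57, 3.14, 3.14, 3.14, 3.14, 3.14].

INTERFACE

Orientations are given as a unit quaternion [x, y, z, w].
In Python, from bench import manip, effector, viewer gives the robot as it stands. Calls block until the motion is done:
- manip.move_pose(position, orientation): joint-space move of the TCP to a pose.
- manip.servo_line(position, ori=None, vel=0.15): straight line of the TCP; ori=None keeps the orientation; vel is the mean speed in m/s.
- manip.movej(angles): joint-space move.
- effector.open_jaws() and effector.close(f_grip=None): open the fingers fully, or close them until they stop; f_grip is the grip in N (None keeps the last).
- manip.sleep(seconds).
- manip.solve_ik(position, orientation): joint angles nearest the present ones, or None.
- viewer.get_image(name): name is "side" or "top"; returns the picture (480x640x3 uint8, red, green, blue); there is no depth.
- viewer.get_calibration(name): a dict with "vfov" (degrees; the focal length in pixels is half the picture's height over the tangent of half this angle, whatever the lens; pixels are square), "cx", "cy" (the principal point, pixels), "eye" and "attitude" of the camera in the world. Camera axes: x right, y down, z forward; pixel columns grow to the right and rows downward; lengths in m; the calibration is good to about 2 mm. A picture is of the moment at which its call begins. get_calibration takes no time and is no camera call.
A pose or a line that the arm cannot do raises manip.PlanningError and nothing moves.
- manip.hand_in(): hands the job in, once; it reports no verdict.
Readings, each from a call of its own:
- manip.current_clock(): time.
- manip.current_q(): joint angles.
- manip.current_joint_velocities(): joint speeds.
- manip.current_tau(): joint torques, N m.
- manip.current_tool_pos(): TCP position.
- manip.current_tcp_rot(): TCP orientation.
- manip.current_force(): force on the tool from outside, world axes, zero at the start.
- manip.current_wrist_torque(): the same for the moment, N m.
- manip.current_finger_gap(): finger opening in m.
Only numpy, scipy, OpenCV 4.12 (cv2) and the standard library are available. Lean on these libraries where they do the work, as an engineer would, in place of code of your own. Each camera call takes 0.05 s, during which the arm holds its last target.

TASK

Swing the isolator handle on the wooden training block from open to off, and ease it about there until the hole of its lock quadrant lies right under the hasp bolt; then push the bolt down fully home through the quadrant, so that its padlock hole lines up with the hole of the fixed lug. If the bolt stops early do not force it (it takes about 4 N; keep well under 60 N): nudge the handle and try again. Leave handle and bolt alone at the end, and do not disturb the padlock and tools lying around.

Things in the scene. Friction and masses are not known exactly. Their poses are not given: they have to be found in the camera images.
- valve: Pale wooden training block, 250 x 250 x 60 mm, fixed; origin under its centre, below the upright axis of the isolator's stem. z up, y along the copper pipe (axis 95 mm above the table, 300 mm long), x from the stem towards the steel hasp bracket.
- stem (a point): On the upright turning axis of the handle, at the top of its hub, 155 mm above the table; axes as the block's. The steel lever handle runs out from here; opposite it, on the same hub, is the lock quadrant, a 6 mm steel plate (136 to 142 mm above the table) with one 13 mm square hole 70 mm from the axis.
- lug (a point): Centre of the 9 mm padlock hole in the fixed upright lug (26 mm high, 30 mm wide, 4 mm thick, top 191 mm above the table), 76 mm from the stem axis along the block's +x. The lug stands on the hasp bracket: a 34 mm wide post at 99 to 117 mm from the axis with an arm reaching in over the quadrant (150 to 165 mm above the table).
- grip (a point): Centre of the black upright round grip (26 mm diameter, 151 to 203 mm above the table; this point is 180 mm above the table) at the end of the steel lever handle, 120 mm from the stem axis. The lever below it is 24 mm wide, 10 mm thick, its top 152 mm above the table.
- handle (a joint): Handle angle, rad: 0 = open, lever along the block's +y; grows counter-clockwise from above; off is near pi/2, lever along the block's -x; stop at 1.9. About 5 N at the grip turns it; it stays where left. The quadrant is clamped at an unmeasured angle: its hole is under the bolt at a handle angle from pi/2 - 0.09 to pi/2 + 0.09, new each time; the bolt enters within 0.035 rad of it.
- cap (a point): Centre of the top face of the bolt's square dark push cap (40 x 40 x 10 mm), 70 mm from the stem axis along the block's +x, 222 mm above the table with the bolt up. Below the cap: a flat blade with a 9 mm padlock hole, then an 8 mm square pin with a flat foot, 3 mm above the quadrant when up.
- bolt (a joint): How far the hasp bolt is pushed down, m: 0 = up, 0.020 = home (padlock holes in line, cap top 202 mm above the table). About 4 N moves it and it stays where left. Off the hole the quadrant stops it at about 0.003; resting there it does not hinder the handle. Deeper than that it blocks the handle.
- padlock: Bystander: brass padlock with steel shackle, 86 x 32 x 22 mm, lying on the table; origin under the middle of its brass body.
- spanner: Bystander: flat aluminium ring spanner, 220 x 50 x 5 mm, on the table; origin under its middle.
- screwdriver: Bystander: screwdriver about 190 mm long, on the table.
- coupling: Bystander: brass pipe coupling, 44 mm diameter, 35 mm high, on the table; origin under its middle.

How it is judged:
On the way, in this order (a step that is already met when the one before it is completed fails the run):
1. the handle is swung to off (beyond 1.35 rad) with the bolt still up (value of joint handle above 1.35 rad and value of joint bolt below 0.008 m), for 0.1 s.
2. the bolt is home through the quadrant (value of joint handle above 1.35 rad and value of joint bolt above 0.0175 m), for 0.2 s.
At the end, for the whole second after the job is handed in: The handle stands at off (1.35 to 1.8 rad) with the bolt home through the quadrant's hole, within 2.5 mm of fully down, so that the padlock holes line up (all of step 2 and value of joint handle below 1.8 rad); the robot touches nothing.
It fails at once if the bolt is forced (over 60 N) (contact force between the fingers and bolt above 60 N).
It fails at once if a bystander is moved by over 30 mm (distance of any of padlock, spanner, screwdriver, coupling from where it was at the start of the episode above 0.03 m).
It also fails if it takes over 64 s, if anything falls off the work surface, if the arm or the gripper's body presses on something with over 40 N, if the wrist force passes 120 N, or if a joint passes its speed limit or range.

## Working session

There is one attempt and no reset: what is moved stays moved. The work goes in short steps, each a Python script; the robot and the scene stay as the last script left them, time stands still between calls to the robot, and variables do not carry over. Pictures are saved under pics/ and viewed, and the job is handed in when it is done.

```bash
ls; mkdir -p pics
python3 - <<'E'
from bench import manip, effector, viewer
import cv2
for n in("side","top"):
    im=viewer.get_image(n); cv2.imwrite(f"pics/{n}0.png",im[:,:,::-1]); print(n,viewer.get_calibration(n))
print(manip.current_clock(),manip.current_tool_pos(),manip.current_tcp_rot(),manip.current_force())
E
```

```text
pics
side {'vfov': 49.21147303025618, 'cx': 318.26452266080616, 'cy': 233.12895994829182, 'eye': array([0.19606694, 0.87749842, 1.22709903]), 'attitude': array([-0.17013748,  0.91817544, -0.34973382,  0.07545429])}
top {'vfov': 42.39239678628017, 'cx': 318.83500942327936, 'cy': 238.71749111864642, 'eye': array([0.37991797, 0.02201659, 1.47910816]), 'attitude': array([ 0.70801271, -0.70406189,  0.03896158, -0.03868918])}
0.1 [ 0.19669886 -0.61884556  0.22574826] [ 8.07170378e-01 -5.90317842e-01 -7.16450375e-04 -5.59564900e-04] [ 1.0224345   0.38080092 -0.12717709]
```

View pics/side0.png

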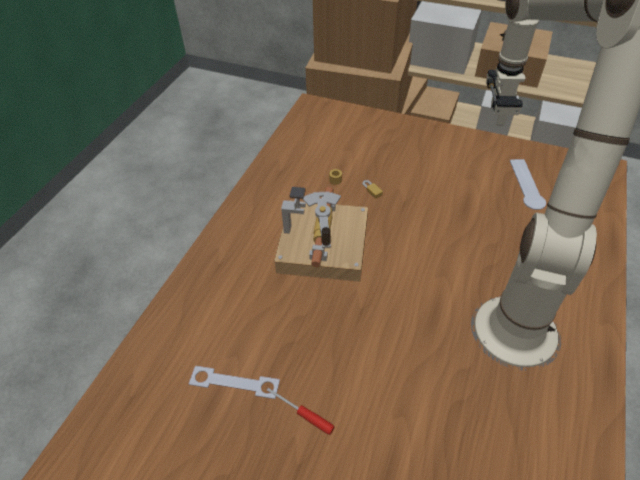

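View pics/top0.png

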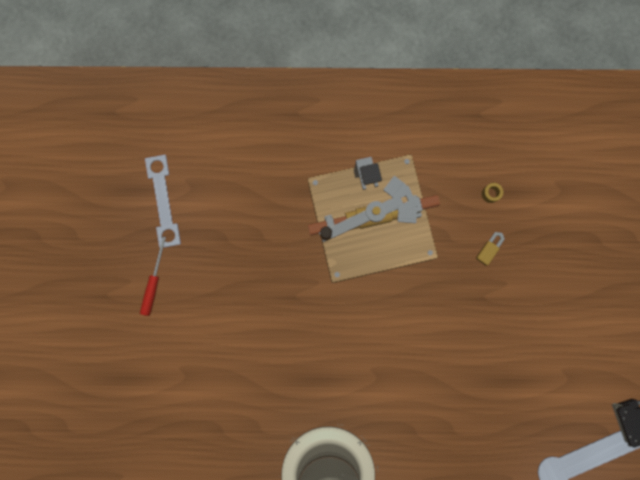

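```bash
cat > h.py <<'E'
import numpy as np, cv2
from scipy.spatial.transform import Rotation as R
from bench import manip, effector, viewer
def ray(n,u,v):
    c=viewer.get_calibration(n); f=240/np.tan(np.radians(c['vfov']/2))
    d=np.array([(u-c['cx'])/f,(v-c['cy'])/f,1.]); return np.array(c['eye']),R.from_quat(c['attitude']).apply(d)
def onz(n,u,v,z):
    e,d=ray(n,u,v); return e+d*(z-e[2])/d[2]
def proj(n,p):
    c=viewer.get_calibration(n); f=240/np.tan(np.radians(c['vfov']/2))
    q=R.from_quat(c['attitude']).inv().apply(np.array(p)-c['eye']); return q[0]/q[2]*f+c['cx'],q[1]/q[2]*f+c['cy']
def crop(n,name,x0,y0,w,h,s):
    im=viewer.get_image(n); c=cv2.resize(im[y0:y0+h,x0:x0+w],None,fx=s,fy=s,interpolation=cv2.INTER_CUBIC)
    cv2.imwrite(f"pics/{name}.png",c[:,:,::-1]); return im
E
python3 - <<'E'
from h import *
im=crop("top","t1",295,145,160,150,4)
im2=crop("side","s1",260,160,130,130,4)
hsv=cv2.cvtColor(im,cv2.COLOR_RGB2HSV)
print(hsv[260,380],hsv[330,380],hsv[180,320])
# wood block mask: brighter than the table
m=((hsv[...,2]>150)&(hsv[...,1]>60)).astype(np.uint8)
m=cv2.morphologyEx(m,cv2.MORPH_OPEN,np.ones((3,3)))
n,l,st,c=cv2.connectedComponentsWithStats(m); print(st[1:][st[1:,4]>50])
m[:, :300]=0;m[:,460:]=0
pts=cv2.findNonZero(m); r=cv2.minAreaRect(pts); b=cv2.boxPoints(r); print(r,b)
P=np.array([onz("top",*q,0.06) for q in b]);print(P,P.mean(0),np.linalg.norm(P-np.roll(P,1,0),axis=1))
E
```

```text
[ 17 103 154] [ 13 145 127] [ 17 104 150]
[[ 383  167   31   11  198]
 [ 401  175   16    9  109]
 [ 410  185   11   11   87]
 [ 314  186   47   15  333]
 [ 316  192   74   29  882]
 [ 328  221  108   56 3133]
 [ 343  228   29    9  103]
 [ 328  258    9    9   62]
 [ 143  277   12   35  145]]
((372.5871276855469, 217.71066284179688), (105.23424530029297, 106.6583480834961), 77.00537872314453) [[308.7922  178.43259]
 [412.71915 154.44943]
 [436.38205 256.98874]
 [332.4551  280.9719 ]]
[[ 0.67776818  0.0461107   0.06      ]
 [ 0.73628715 -0.196899    0.06      ]
 [ 0.49571613 -0.2486547   0.06      ]
 [ 0.43930584 -0.00982139  0.06      ]] [ 0.58726933 -0.1023161   0.06      ] [0.24493404 0.24995636 0.24607533 0.2454047 ]
```

View pics/t1.png

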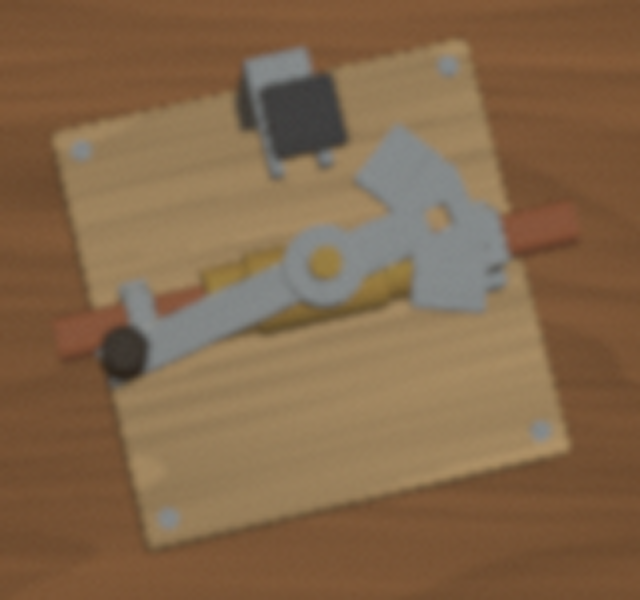

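View pics/s1.png

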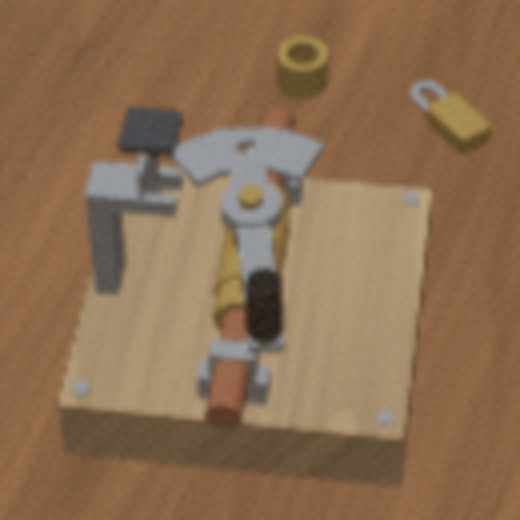

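```bash
cat >> h.py <<'E'
def blobs(im,x0,y0,w,h,vmax=75):
    g=im[y0:y0+h,x0:x0+w].max(2); m=(g<vmax).astype(np.uint8)
    n,l,st,c=cv2.connectedComponentsWithStats(m)
    return [(st[i,4],c[i]+[x0,y0],st[i,:4]) for i in range(1,n) if st[i,4]>15]
E
python3 - <<'E'
from h import *
U=lambda a,b:(295+(a+.5)/4-.5,145+(b+.5)/4-.5)
S=lambda a,b:(260+(a+.5)/4-.5,160+(b+.5)/4-.5)
im=viewer.get_image("top"); print(blobs(im,300,150,150,140)); im2=viewer.get_image("side"); print(blobs(im2,265,160,120,120))
st=onz("top",*U(325,262),.155);ho=onz("top",*U(437,216),.139);gr=onz("top",*U(124,352),.203);cap=onz("top",*U(303,114),.222)
st2=onz("side",*S(250,196),.155);cap2=onz("side",*S(151,130),.222); gr2=onz("side",*S(263,283),.203); ho2=onz("side",*S(245,146),.139)
for k,a,b in(("stem",st,st2),("hole",ho,ho2),("grip",gr,gr2),("cap",cap,cap2)): print(k,a,b,np.linalg.norm((a-st)[:2]),np.linalg.norm((b-st2)[:2]),np.degrees(np.arctan2(*(a-st)[1::-1])),np.degrees(np.arctan2(*(b-st2)[1::-1])))
# screws at block corners, 60mm
sc=[onz("top",*U(*p),.062) for p in((80,151),(448,66),(541,431),(168,518))]
sc=np.array(sc);print(sc,sc.mean(0));e=sc[1]-sc[0],sc[2]-sc[3],sc[2]-sc[1],sc[3]-sc[0]
for d in e: print(np.linalg.norm(d),np.degrees(np.arctan2(d[1],d[0])))
E
```

```text
[(np.int32(298), array([370.32885906, 173.77852349]), array([61, 14, 20, 20], dtype=int32)), (np.int32(23), array([356.13043478, 171.39130435]), array([55, 17,  4, 10], dtype=int32)), (np.int32(116), array([325.57758621, 233.22413793]), array([20, 77, 12, 13], dtype=int32))]
[(np.int32(30), array([296.4       , 196.63333333]), array([26, 35, 12,  5], dtype=int32)), (np.int32(133), array([325.52631579, 236.08270677]), array([57, 68,  8, 18], dtype=int32))]
stem [ 0.58892127 -0.10115515  0.155     ] [ 0.59135677 -0.10280693  0.155     ] 0.0 0.0 0.0 0.0
hole [ 0.61731487 -0.16420601  0.139     ] [ 0.61958914 -0.1648607   0.139     ] 0.0691491696004892 0.0681743089954292 -65.75659986155922 -65.53607106832251
grip [0.53350029 0.0078865  0.203     ] [0.5365886  0.01316779 0.203     ] 0.12231747894081751 0.12825633963003547 116.9421852493295 115.27866391630896
cap [ 0.6556547  -0.08390065  0.222     ] [ 0.65425927 -0.07759722  0.222     ] 0.06892799893409293 0.06776616410909253 14.496829190744423 21.83965082849931
[[ 0.66809598  0.03243543  0.062     ]
 [ 0.7197725  -0.18217541  0.062     ]
 [ 0.50610389 -0.23347822  0.062     ]
 [ 0.45492717 -0.01927341  0.062     ]] [ 0.58722489 -0.1006229   0.062     ]
0.2207448250098163 -76.46137941166857
0.22023342029065368 -76.56306657677156
0.21974133310124785 -166.49860139879678
0.2193507323522597 -166.36499493075834
```

```bash
cat >> h.py <<'E'
STEM=np.array([0.589,-0.1012]); A0=np.radians(116.9); YAW=np.radians(13.5); CAP=np.array([0.656,-0.0845])
def ori(jaw):  # tool down, jaw axis at world angle jaw
    x=np.array([np.cos(jaw),np.sin(jaw),0]); z=np.array([0,0,-1.]); return R.from_matrix(np.c_[x,np.cross(z,x),z]).as_quat()
def gp(a,z,r=0.12): return [STEM[0]+r*np.cos(a),STEM[1]+r*np.sin(a),z]
E
python3 - <<'E'
from h import *
for off in(np.pi/2,-np.pi/2):
  for a in np.radians([116.9,140,160,180,196,202]):
    q=manip.solve_ik(gp(a,.166),ori(a+off)); print(off>0,np.degrees(a),None if q is None else np.round(q,2))
for j in (0,.8,1.57,-.8,-1.57): print(manip.solve_ik([*CAP,.23],ori(j)))
E
```

```text
True 116.9 [-0.43  0.36  0.45  1.92 -0.2   0.9  -2.55]
True 140.0 [ 0.65  0.37 -0.78  1.98  0.33  0.92 -2.57]
True 160.0 [ 0.79  0.35 -0.84  2.02  0.33  0.91 -2.15]
True 180.0 [ 0.84  0.34 -0.8   2.02  0.31  0.91 -1.7 ]
True 196.0 [ 0.88  0.36 -0.78  1.99  0.32  0.92 -1.36]
True 202.0 [ 0.9   0.38 -0.78  1.97  0.33  0.92 -1.24]
False 116.9 [ 0.76  0.56 -1.06  1.88  0.57  1.04 -0.08]
False 140.0 [ 0.92  0.54 -1.17  1.97  0.59  1.03  0.34]
False 160.0 [ 1.05  0.55 -1.24  2.01  0.61  1.03  0.74]
False 180.0 [ 1.12  0.52 -1.2   2.01  0.58  1.01  1.2 ]
False 196.0 [ 1.16  0.54 -1.19  1.98  0.6   1.03  1.54]
False 202.0 [ 1.23  0.64 -1.3   1.96  0.7   1.1   1.58]
[ 0.77195616  0.73637626 -1.09464844  1.50162033  0.66550986  1.3120292
 -0.38898323]
[ 0.82093505  0.81074402 -1.22265637  1.50009234  0.76852584  1.37150363
  0.34585273]
[ 0.75851544  0.72031238 -1.06382738  1.50205184  0.64166189  1.29960363
  1.19657137]
[ 0.71911371  0.68009645 -0.98003652  1.50334456  0.57875198  1.26917026
 -1.13165711]
[ 0.58201571  0.58763978 -0.73142003  1.5081266   0.40808748  1.2028873
 -1.78378509]
```

Run:
```python
from h import *
o=ori(A0-np.pi/2)
p=manip.current_tool_pos(); manip.servo_line([p[0],p[1],.33],vel=.25)
manip.move_pose(gp(A0,.30,.121),o)
manip.servo_line(gp(A0,.166,.121),vel=.15)
print(manip.current_clock(),manip.current_tool_pos(),manip.current_force())
effector.close(8)
print(manip.current_finger_gap(),manip.current_force(),manip.current_clock())
crop("side","s2",220,110,200,180,4);crop("top","t2",295,145,160,150,4)
```

```text
4.4333 [0.53497263 0.00699619 0.16685228] [-0.53271138 -0.15237777  0.84686878]
0.025708073903214272 [ 4.50877385  0.98770446 -3.57096866] 5.4667
```

View pics/s2.png

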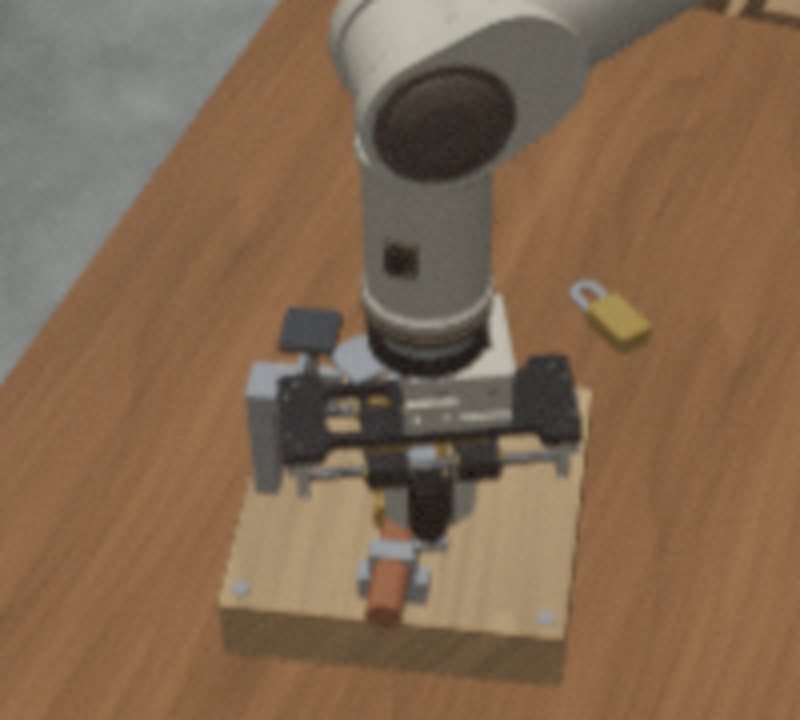

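The pads hold the grip (side crop about (430,495); gap 25.7 mm against a 26 mm grip). Next I swing it along the arc.

Run:
```python
from h import *
effector.close(20)
A1=np.radians(196.1)
for a in np.linspace(A0,A1,13)[1:]:
    manip.servo_line(gp(a,.166,.1205),ori(a-np.pi/2),vel=.08)
    f=manip.current_force(); print(round(np.degrees(a)),np.round(f,1),np.round(manip.current_tool_pos(),4))
    if np.linalg.norm(f)>40: break
print(manip.current_clock(),manip.current_finger_gap())
crop("side","s3",240,150,160,150,4);crop("top","t3",295,145,160,150,4)
```

```text
124 [-1.4  0.8  2.7] [ 5.221e-01 -4.000e-04  1.661e-01]
130 [-2.2  1.   3.7] [ 0.5111 -0.009   0.1661]
137 [-3.1 -0.4  5.1] [ 0.5012 -0.0188  0.1661]
143 [-2.1 -1.   4.3] [ 0.4925 -0.0296  0.1661]
150 [-1.2 -1.8  4.5] [ 0.4852 -0.0414  0.1661]
156 [ 1.7 -3.1  2.8] [ 0.4792 -0.0539  0.1661]
163 [ 5.  -3.3  0.9] [ 0.4746 -0.0666  0.1662]
170 [ 4.6 -3.1 -0.4] [ 0.4715 -0.0799  0.1662]
176 [ 4.6 -2.7 -0.9] [ 0.47   -0.0935  0.1662]
183 [ 5.8 -1.5  0.2] [ 0.4699 -0.1069  0.1662]
190 [ 6.3  0.2 -0.6] [ 0.4714 -0.1204  0.1663]
196 [ 6.6  0.  -0. ] [ 0.4743 -0.1337  0.1663]
9.6833 0.025435377499580046
```

View pics/s3.png

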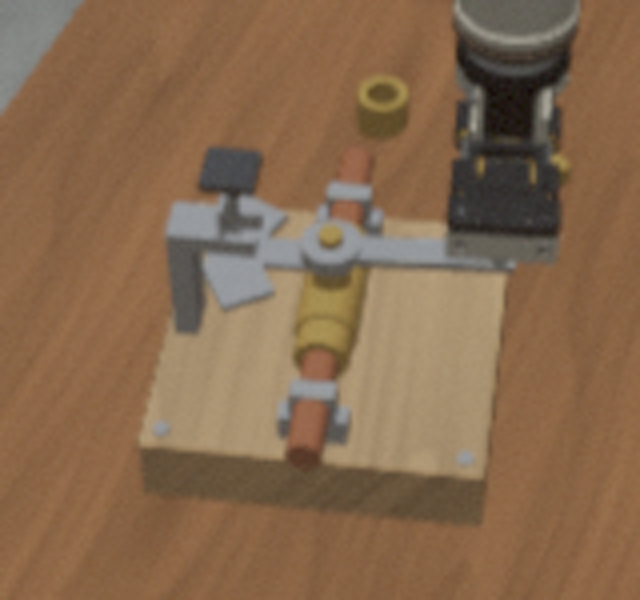

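View pics/t3.png

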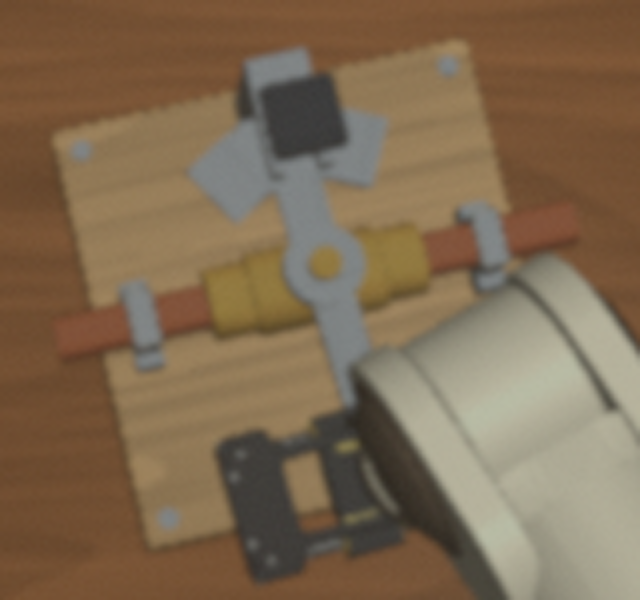

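Lever points at off (top crop: hub (325,262), lever running down-right towards the gripper; quadrant under cap (303,114)). I release and push the bolt in guarded steps.

```bash
cat >> h.py <<'E'
def push():
    """guarded push down; True if home"""
    manip.servo_line([*CAP,.228],vel=.15); manip.sleep(.2); f0=manip.current_force()[2]
    z=.224
    while True:
        manip.servo_line([*CAP,z],vel=.03); df=manip.current_force()[2]-f0; t=manip.current_tool_pos()[2]
        print(round(z,4),round(t,4),round(df,1),end=' | ')
        if df>16: break
        if z<=.2005: break
        z-=.001
    print(manip.current_clock()); return t
E
python3 - <<'E'
from h import *
effector.open_jaws()
p=manip.current_tool_pos(); manip.servo_line([p[0],p[1],.29],vel=.2)
im=crop("side","s4",240,150,160,150,4)
effector.close(20)
manip.move_pose([*CAP,.27],ori(-1.34))
t=push()
crop("side","s5",240,150,160,150,4)
E
```

```text
0.224 0.2239 -0.3 | 0.223 0.223 -0.8 | 0.222 0.2221 0.4 | 0.221 0.2212 2.2 | 0.22 0.2201 2.8 | 0.219 0.2191 2.6 | 0.218 0.2182 4.2 | 0.217 0.2172 5.6 | 0.216 0.2163 6.0 | 0.215 0.2154 4.9 | 0.214 0.2144 5.7 | 0.213 0.2134 6.2 | 0.212 0.2124 6.6 | 0.211 0.2114 6.1 | 0.21 0.2104 5.8 | 0.209 0.2094 5.9 | 0.208 0.2084 6.3 | 0.207 0.2074 6.3 | 0.206 0.2064 6.3 | 0.205 0.2054 6.0 | 0.204 0.2044 5.9 | 0.203 0.2034 5.6 | 0.202 0.2024 6.1 | 0.201 0.2023 10.4 | 0.2 0.2022 16.4 | 22.2
```

View pics/s5.png

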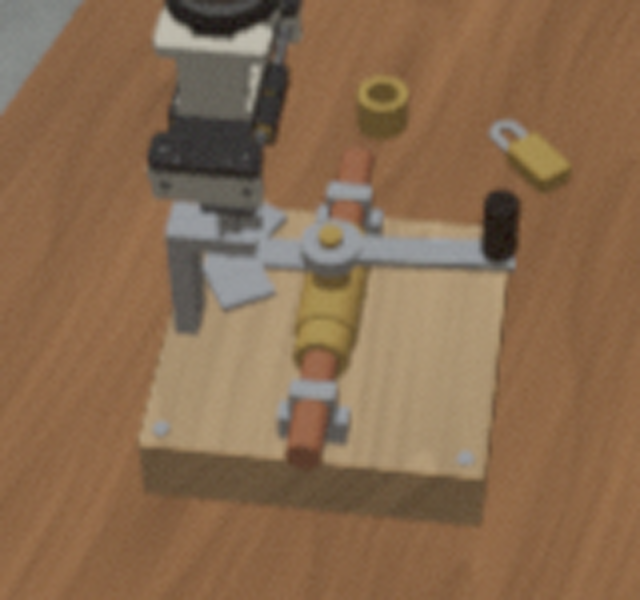

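Home stop felt at TCP z = 0.2022 (expected 0.202). I retract, check, and hand in if the picture agrees.

Run:
```python
from h import *
manip.servo_line([*CAP,.30],vel=.15)
p=[.45,-.40,.33]
manip.servo_line(p,vel=.25)
manip.sleep(.3); print(manip.current_force(),manip.current_clock())
im=crop("side","s6",240,150,160,150,4);it=crop("top","t6",295,145,160,150,4)
for z in(.202,.222): print(z,[proj("side",[*CAP,z]),proj("top",[*CAP,z])])
for b in blobs(im,265,160,120,120,90):print('s',b)
for b in blobs(it,300,150,150,140):print('t',b)
```

```text
[ 0.13422279 -1.26455079 -0.43662978] 25.025
0.202 [(np.float64(298.1117517145005), np.float64(195.54611938193273)), (np.float64(369.8648845957173), np.float64(175.0125821424424))]
0.222 [(np.float64(297.7658295154297), np.float64(190.36594100836155)), (np.float64(370.6642241405364), np.float64(172.96259857268967))]
s (np.int32(169), array([297.53254438, 198.77514793]), array([25, 32, 15, 16], dtype=int32))
s (np.int32(144), array([364.70138889, 206.27083333]), array([96, 38,  9, 18], dtype=int32))
s (np.int32(81), array([287.0617284, 219.9382716]), array([18, 51,  8, 21], dtype=int32))
t (np.int32(334), array([368.24850299, 175.59580838]), array([55, 17, 25, 20], dtype=int32))
t (np.int32(122), array([393.75409836, 263.07377049]), array([ 88, 107,  13,  13], dtype=int32))
```

View pics/s6.png

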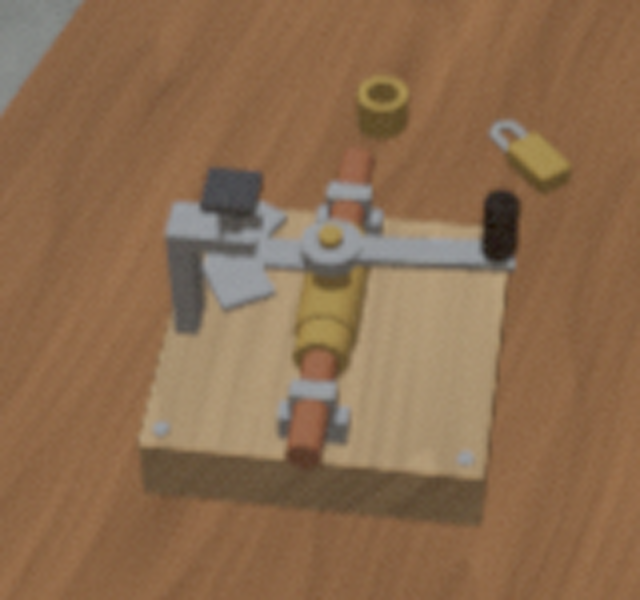

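View pics/t6.png

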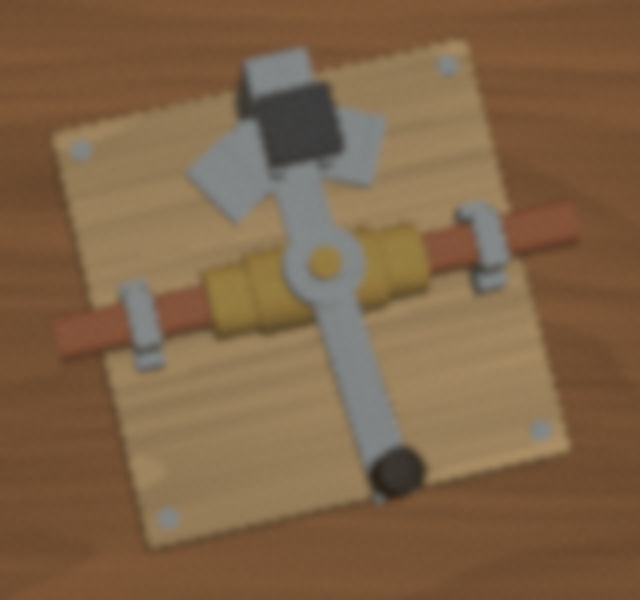

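The cap is about 5 px lower in the side view: its centre in the crop went from about (230,170) to (232,190), the shift predicted for 20 mm. The lever lies along the block's -x, with the grip at top crop (397,470), and nothing is touching.

```bash
python3 -c "
from bench import manip
manip.hand_in(); print(manip.current_clock())"
```

```text
the job is handed in; nothing more can be done
the job is handed in; nothing more can be done
```

The handle is swung to off and the bolt is down at its home stop through the quadrant. I handed the job in at about 25 s of the 64 s; no verdict is reported.

- **Handle:** I gripped the handle and swung it about 79°, an angle worked out from the top view of the quadrant hole. The handle stands at roughly 1.6 rad.
- **Bolt:** I pushed it down in 1 mm steps. It went in on the first try at about 6 N and needed no nudging. It met a firm stop at tool height 0.2022 m (0.202 m expected), with a peak push of about 16 N.
- **Last checks:** After retracting, both views showed the cap about 20 mm lower, as predicted, and the lever along the block's -x. The arm was clear, with only about 1 N of residual force reading.
- **Not checked:** The padlock and coupling look untouched in the pictures. I did not look at the spanner and screwdriver again, but the arm never went near them. I did not see the padlock holes line up directly; that follows from the bolt depth.

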